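Shut the row of flaps on a fastener case

TASK

Close the small-parts case: start at the end of the row where a hinge comes first (the flaps' raised edges point to the other end) and run the closed fingertips lightly along the tops of the flaps to the other end, so that the five flaps are pressed shut one after the other in that order. Leave the case standing where it is, neither shoved nor lifted, do not press hard, and do not disturb the other things around it. Finish with the hand clear.

Things in the scene. Friction and masses are not known exactly. Their poses are not given: they have to be found in the camera images.
- case: Loose grey plastic small-parts case, 0.65 to 1 kg, 228 mm long (its x), 64 wide (y), 37 high to the flat tops of the shut flaps. Origin: centre of its underside, on the table; z up; any yaw. In a row along x, five white flaps at 44 mm pitch, each hinged across the row at its -x edge (hinges at x = -110, -66, -22, 22, 66 mm, 34 mm up), its free +x edge raised at the start. Row is traced from -x to +x.
- lid0 (a joint): Angle (rad) of flap 1 of 5 counted from the case's -x end: 0 shut, grows as its free edge rises; starts at 0.3 to 0.6, stop at 1.2. White plate 42 (x) x 64 x 3 mm, 9 mm thumb tab on its +y side near the free edge. Stays as left; up to 2 N shuts it, and a fingertip moving to +x just above shut height rides onto it from the hinge and presses it down.
- lid1 (a joint): Angle (rad) of flap 2 of 5 counted from the case's -x end: 0 shut, grows as its free edge rises; starts at 0.3 to 0.6, stop at 1.2. White plate 42 (x) x 64 x 3 mm, 9 mm thumb tab on its +y side near the free edge. Stays as left; up to 2 N shuts it, and a fingertip moving to +x just above shut height rides onto it from the hinge and presses it down.
- lid2 (a joint): Angle (rad) of flap 3 of 5 counted from the case's -x end: 0 shut, grows as its free edge rises; starts at 0.3 to 0.6, stop at 1.2. White plate 42 (x) x 64 x 3 mm, 9 mm thumb tab on its +y side near the free edge. Stays as left; up to 2 N shuts it, and a fingertip moving to +x just above shut height rides onto it from the hinge and presses it down.
- lid3 (a joint): Angle (rad) of flap 4 of 5 counted from the case's -x end: 0 shut, grows as its free edge rises; starts at 0.3 to 0.6, stop at 1.2. White plate 42 (x) x 64 x 3 mm, 9 mm thumb tab on its +y side near the free edge. Stays as left; up to 2 N shuts it, and a fingertip moving to +x just above shut height rides onto it from the hinge and presses it down.
- lid4 (a joint): Angle (rad) of flap 5 of 5 counted from the case's -x end: 0 shut, grows as its free edge rises; starts at 0.3 to 0.6, stop at 1.2. White plate 42 (x) x 64 x 3 mm, 9 mm thumb tab on its +y side near the free edge. Stays as left; up to 2 N shuts it, and a fingertip moving to +x just above shut height rides onto it from the hinge and presses it down.
- tape: Bystander: cardboard-coloured roll, 72 mm across, 24 mm high, lying flat. Origin at the centre of its underside.
- bar: Bystander: loose bright steel bar 110 x 24 x 18 mm lying flat, origin at the centre of its underside.
- wrench: Bystander: steel wrench 150 mm long lying flat along its x, under 20 mm high.
- bottle: Bystander: white bottle, 48 mm across, 95 mm high, upright, with a blue cap. Origin at the centre of its underside.
Things that resemble listed ones, but are neither listed nor needed, are in the scene too. Several things have the shape of the case; the one meant has the colours described above.

How it is judged:
By the outcome, as a careful person would: the job done as asked, in the order asked, and still so for the second after the job is handed in, with the robot touching nothing.
It also fails if it takes over 40 s, if anything falls off the work surface, if the arm or the gripper's body presses on something with over 40 N, if the wrist force passes 120 N, or if a joint passes its speed limit or range.

ROBOT

A 6-joint arm with a two-finger parallel gripper is mounted at the origin on the work surface. World frame = base frame: x ahead of the robot, y to its left, z up, the work surface at z = 0. Lengths are in m, angles in rad, forces in N, time in s.
With the tool pointing down it reaches from about 0.325 to 0.775 m from the base axis. Payload 5.5 kg.
Tool frame: the origin (TCP) lies between the finger pads; the fingertips stand 8 mm ahead of it and the grasp point (between the pads) lies 11 mm behind it; z points along the fingers, x is the direction in which the jaws open and shut, and the axes are right-handed (so a half turn about z gives the same grasp; the last joint's range is limited). The gripper opens to 85 mm and grips with 20 to 120 N. Pads are 22 mm wide; open, the fingers measure 114 mm over their backs; the gripper's body (76 mm by 85 mm) begins 54 mm behind the grasp point. The pads swing forward as they close: fully open they stand 13 mm farther back than shut.
Start: joints at [-1.207, 0.091, 1.231, -0, 1.82, -0.057], TCP at [0.245, -0.548, 0.239] pointing down, gripper open.
Joint ranges: [-2.87, 2.87], [-0.86, 2.18], [0.17, 2.46], [-1.51, 4.65], [0.06, 2.69], [-2.65, 2.65]. Speed limits (rad/s): [2.57, 2.57, 3.01, 3.14, 3.14, 3.14].

INTERFACE

Orientations are given as [roll, pitch, yaw] about the fixed x, y, z axes, in that order (R = Rz(yaw) Ry(pitch) Rx(roll)).
In Python, from station import telemetry, optics, ctrl gives the robot as it stands.
- The arm moves only by the shell command python3 -m pendant 'ROWS'. ROWS is text: rows parted by semicolons, each of 7 numbers parted by spaces: the turn, a rotation vector about the tool's x, y, z in rad, then the shift along the tool's x, y, z in mm, then the closure, from 0 (fully open) to 1 (shut). A call has 1 to 12 rows; each row is the pose to reach, as a shift and turn from the pose commanded when the call began, along the tool's axes at that moment; what a row does not reach only later rows make up. A row lasts 1/10 s, in which the tool goes at most 50 mm and 8.59 degrees, less where a joint would pass 70% of its speed; a pose out of reach is approached as far as the arm can. A call with a gripper value outside its range is refused whole. The fingers move at their own pace and stop on an object; the grip force is fixed at half the most. Time passes only in rows, so rows that repeat a pose let the fingers close. It gives the time, the measured TCP pose, the force and the opening at its end, in the units of the state.
- telemetry.get_obs(): the state, without advancing time (a new reading comes with each control period).
- optics.get_image(name): name is "side" or "top" or "wrist"; returns a dict with "image" (420x560x3 uint8, blue, green, red), "vfov" (degrees; the focal length in pixels is half the picture's height over the tangent of half this angle, whatever the lens; pixels are square), "cx", "cy" (the principal point, pixels), "R" (3x3) and "t" (3): a world point X has camera coordinates R X + t. Camera axes: x right, y down, z forward; pixel columns grow to the right and rows downward; lengths in m; the calibration is good to about 2 mm. A picture is of the moment at which its call begins. There is no depth.
- ctrl.job_done(): hands the job in, once; it reports no verdict.
Trained networks look in the newest picture that a camera, given by its name, has taken for a name from the list of things; names that differ only in an ending like _2 or _b are one class to them, and where a whole thing is asked for, a point or a joint stands for the part that bears it (a point fixed in the world has none). Each returns a list of dicts, best first, with "p" (0 to 1); they miss things now and then, are a little off and sometimes report something else, mostly with a low value. They report only what shows in the picture. A call takes as long as a camera call. They do not tell look-alikes from the thing itself.
- optics.trace(thing, camera): "region" (420x560 bool, what is visible of it).
- optics.tip_of(thing, camera): "location" ([x, y, z] in m, in the coordinates of the camera as it stood for that picture, good to about 4 mm: a listed point, or the origin of a listed thing).
The state is a dict: "time": time; "joints": joint angles; "joint_velocities": joint speeds; "joint_torque": joint torques, N m; "tool_pos": TCP position; "tool_rot": TCP orientation; "ft_force": force on the tool from outside, world axes, zero at the start; "torque": the same for the moment, N m; "grip_width": finger opening in m.
Only numpy, scipy, OpenCV 4.12 (cv2) and the standard library are available. Lean on these libraries where they do the work, as an engineer would, in place of code of your own. Each camera call takes 0.05 s, during which the arm holds its last target. There are 200 camera calls.

## Working session

There is one attempt and no reset: what is moved stays moved. The work goes in short steps, Python scripts to look and compute and a shell command to move; the robot and the scene stay as the last step left them, time stands still between calls to the robot, and variables do not carry over. Pictures are saved under pics/ and viewed, about 8 in all and at most 12, crops included, and the job is handed in when it is done.

```bash
mkdir -p pics; cat > h.py <<'E'
import numpy as np, cv2
from station import telemetry, optics, ctrl
def cam(n):
    d=optics.get_image(n); d['f']=d['image'].shape[0]/2/np.tan(np.radians(d['vfov'])/2); d['R']=np.array(d['R']);d['t']=np.array(d['t']); return d
def toW(d,p): return d['R'].T@(np.array(p)-d['t'])
def proj(d,X):
    c=d['R']@np.array(X)+d['t']; return d['f']*c[0]/c[2]+d['cx'], d['f']*c[1]/c[2]+d['cy']
def ray(d,u,v,z):
    r=d['R'].T@np.array([(u-d['cx'])/d['f'],(v-d['cy'])/d['f'],1]); o=-d['R'].T@d['t']
    return o+r*(z-o[2])/r[2]
E
python3 - <<'E'
from h import *
for n in ['top','side']:
    d=cam(n); cv2.imwrite(f'pics/{n}.png',d['image'])
    for th in ['case','lid0','lid4','tape','bar','wrench','bottle']:
        print(n,th,[(round(r['p'],2),toW(d,r['location']).round(3).tolist(),[int(a) for a in proj(d,toW(d,r['location']))]) for r in optics.tip_of(th,n)])
o=telemetry.get_obs();print(o['time'],o['tool_pos'],o['tool_rot'],o['grip_width'],o['ft_force'])
E
```

```text
top case [(0.96, [0.674, -0.247, -0.004], [413, 143]), (0.85, [0.331, 0.259, -0.0], [158, 327]), (0.6, [0.548, 0.044, -0.004], [271, 209])]Traceback (most recent call last):
  File "<stdin>", line 5, in <module>
ValueError: it knows: bar, bottle, case, tape, wrench
```

View pics/top.png

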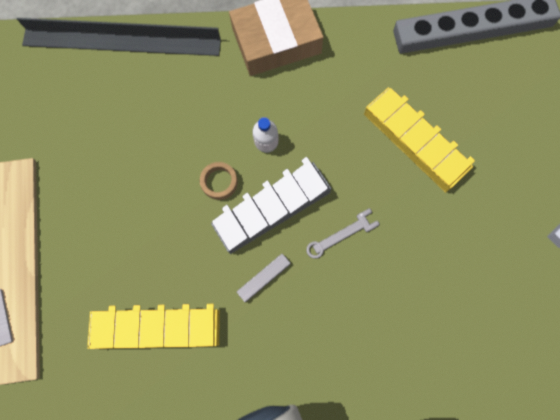

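The top view shows the white case at about (271,209). Its thumb tabs are on the upper-left side, so case +x points to the upper right. The bar is at (264,278), the wrench at (342,235), the tape at (219,181) and the bottle at (265,135). The yellow cases are look-alikes.

```bash
python3 - <<'E'
from h import *
for n in ['top','side']:
    d=cam(n); 
    if n=='side': cv2.imwrite('pics/side.png',d['image'])
    for th in ['case','tape','bar','wrench','bottle']:
        print(n,th,[(round(r['p'],2),toW(d,r['location']).round(3).tolist(),[int(a) for a in proj(d,toW(d,r['location']))]) for r in optics.tip_of(th,n)])
    if n=='top':
      im=d['image']
      cv2.imwrite('pics/topc.png',cv2.resize(im[140:270,190:350],None,fx=5,fy=4.6,interpolation=cv2.INTER_CUBIC))
      for r in optics.trace('case','top'):
        m=r['region'].astype(np.uint8); print(r['p'],cv2.minAreaRect(cv2.findNonZero(m)))
o=telemetry.get_obs();print(o['time'],o['tool_pos'],o['tool_rot'],o['grip_width'],o['ft_force'])
E
```

```text
top case [(0.75, [0.674, -0.247, -0.003], [413, 142]), (0.71, [0.547, 0.044, 0.001], [271, 209]), (0.63, [0.33, 0.26, 0.0], [157, 328])]
top tape [(0.75, [0.603, 0.15, -0.001], [217, 184])]
top bar [(0.62, [0.418, 0.062, -0.004], [263, 276])]
top wrench [(0.63, [0.491, -0.089, -0.003], [341, 235])]
top bottle [(0.95, [0.69, 0.049, -0.002], [266, 141]), (0.64, [0.605, 0.149, 0.002], [217, 182])]
0.94 ((153.86380004882812, 326.1658020019531), (44.0247917175293, 132.7924041748047), 88.38645935058594)
0.92 ((269.5431213378906, 204.74830627441406), (43.46332550048828, 120.18597412109375), 58.70696258544922)
0.8 ((418.0015563964844, 138.039306640625), (118.51280975341797, 43.984710693359375), 42.745426177978516)
side case [(0.79, [0.682, -0.249, -0.003], [428, 305]), (0.76, [0.334, 0.256, -0.0], [142, 182]), (0.72, [0.548, 0.036, 0.002], [277, 216])]
side tape [(0.67, [0.612, 0.142, -0.001], [282, 177])]
side bar [(0.85, [0.417, 0.061, -0.001], [209, 230])]
side wrench [(0.73, [0.491, -0.092, -0.004], [279, 276])]
side bottle [(0.82, [0.689, 0.051, -0.001], [334, 192])]
0.75 [ 0.24509191 -0.54767712  0.23930679] [ 3.14157449e+00 -6.04843773e-05 -1.14999586e+00] 0.0851302420900053 [-0.74998105 -1.30748152 -0.12410886]
```

View pics/side.png

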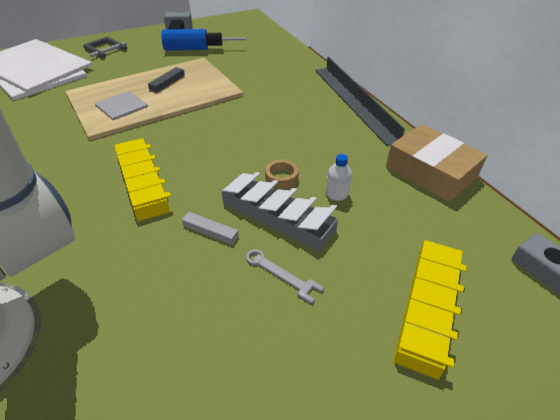

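View pics/topc.png

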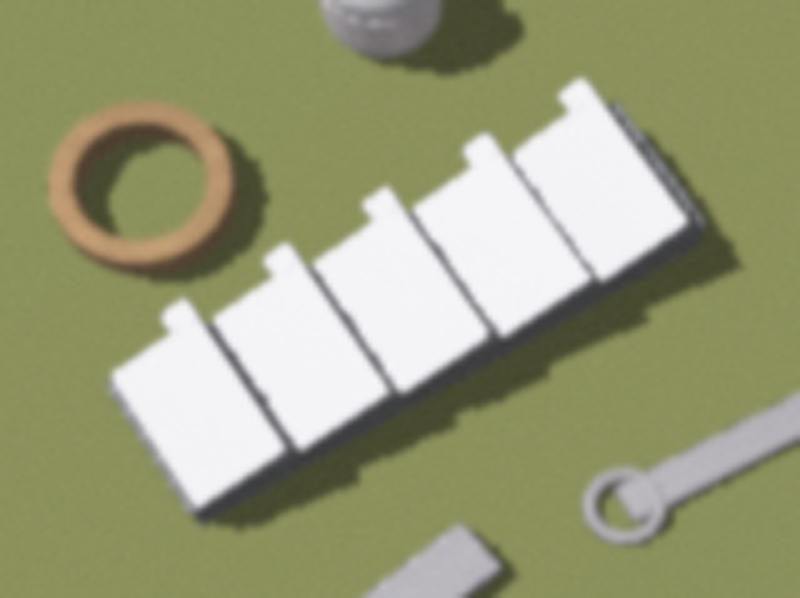

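The side view confirms it: free edges are raised toward the lower-right (wrench) end and the hinges face the upper-left. In the crop, the start end (hinge first) is the edge (110,377)-(198,512). I'll fit the case pose to the image next.

```bash
cat >> h.py <<'E'
def plan(P,yaw,o):
    from scipy.spatial.transform import Rotation as Ro
    R0=Ro.from_euler('xyz',o['tool_rot']); R1=Ro.from_euler('xyz',[np.pi,0,yaw])
    return (R0.inv()*R1).as_rotvec().round(3), (R0.inv().apply(np.array(P)-o['tool_pos'])*1000).round(1)
E
python3 - <<'E'
from h import *
from scipy.optimize import least_squares
d=cam('top')
c=lambda u,v:(190+u/5,140+v/4.6)
# hinge edge corners of flap 1, hinge-side corners near others (-y side)
obs=[((-110,32,37),c(110,377)),((-110,-32,37),c(198,512)),((114,-32,34),c(698,228)),((114,32,34),c(612,103))]
def f(p):
    s,k=np.sin(p[2]),np.cos(p[2]); r=[]
    for X,uv in obs:
        X=np.array(X)/1000; r+=list(np.array(proj(d,[p[0]+k*X[0]-s*X[1],p[1]+s*X[0]+k*X[1],X[2]]))-uv)
    return r
q=least_squares(f,[.547,.044,-1.03]);x=q.x;print(x,np.round(q.fun,1))
e=np.array([np.cos(x[2]),np.sin(x[2])])
o=telemetry.get_obs()
S=x[:2]-.125*e; print('start',S)
print(plan([*S,.20],x[2]+np.pi/2,o), x[2]+np.pi/2)
E
```

```text
[ 0.54476441  0.04385461 -1.04797429] [-0.6  0.6 -0.7  0.1  1.2 -0.4  0.1 -0.3]
start [0.48234852 0.1521563 ]
(array([-0.   , -0.   , -1.673]), array([-541.9, -502.4,   39.3])) 0.5228220331914195
```

```bash
python3 -m pendant '0 0 -0.14 -40 -37 0 1;0 0 -0.28 -80 -74 0 1;0 0 -0.42 -120 -111 0 1;0 0 -0.56 -160 -148 0 1;0 0 -0.7 -200 -185 0 1;0 0 -0.84 -240 -222 0 1;0 0 -0.98 -280 -260 0 1;0 0 -1.12 -320 -297 0 1;0 0 -1.26 -360 -334 0 1;0 0 -1.4 -400 -371 0 1;0 0 -1.54 -440 -408 0 1;0 0 -1.673 -440 -408 0 1'
python3 - <<'E'
from h import *
print(plan([.4823,.1522,.20],.523,telemetry.get_obs()))
E
```

```text
time: 2.0
tool_pos: [0.4379, 0.0227, 0.2397]
tool_rot: [3.141, -0.001, 0.529]
ft_force: [0.8, 0.2, -0.6]
grip_width: -0.0003
(array([ 0.001, -0.001,  0.006]), array([103.6, -89.5,  39.8]))
```

```bash
python3 -m pendant '0 0 0.003 35 -30 0 1;0 0 0.006 70 -60 0 1;0 0 0.006 104 -90 20 1;0 0 0.006 104 -90 40 1;0 0 0.006 104 -90 40 1;0 0 0.006 104 -90 40 1'
python3 - <<'E'
from h import *
d=cam('wrist'); im=d['image'].copy()
x=[.5448,.0439,-1.048]; s,k=np.sin(x[2]),np.cos(x[2])
for X in [(-.11,.032,.037),(-.11,-.032,.037),(-.114,.032,0.034),(-.114,-.032,.034),(.114,-.032,.034),(.114,.032,.034),(-.11,0,.037),(-.066,0,.037)]:
    u=proj(d,[x[0]+k*X[0]-s*X[1],x[1]+s*X[0]+k*X[1],X[2]]); print(X,np.round(u)); cv2.circle(im,(int(u[0]),int(u[1])),2,(0,0,255),-1)
cv2.imwrite('pics/w1.png',im); o=telemetry.get_obs(); print(o['tool_pos'],o['tool_rot'],-d['R'].T@d['t'])
print([(round(r['p'],2),toW(d,r['location']).round(3)) for r in optics.tip_of('case','wrist')])
E
```

```text
time: 2.6
tool_pos: [0.4827, 0.1502, 0.1995]
tool_rot: [3.142, 0.001, 0.517]
ft_force: [0.8, -0.0, 0.2]
grip_width: -0.0
(-0.11, 0.032, 0.037) [317. 211.]
(-0.11, -0.032, 0.037) [251. 211.]
(-0.114, 0.032, 0.034) [317. 206.]
(-0.114, -0.032, 0.034) [251. 206.]
(0.114, -0.032, 0.034) [258. 391.]
(0.114, 0.032, 0.034) [312. 391.]
(-0.11, 0, 0.037) [284. 211.]
(-0.066, 0, 0.037) [284. 253.]
[0.48309731 0.14990128 0.20049878] [ 3.14101756e+00 -1.24631368e-03  5.16130240e-01] [0.44362896 0.21751182 0.33492037]
[(0.85, array([0.331, 0.254, 0.002]))]
```

View pics/w1.png

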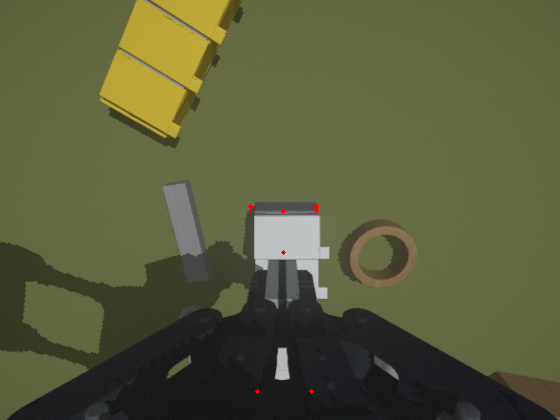

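The wrist view shows the hinge edge of flap 1 at row 216, columns 254-319. That is about 3-5 px beyond the prediction, so the case sits about 3 mm farther along +x and 1.5 mm farther along +y. The bar and tape are clear of the path. Next I go down onto flap 1, feeling for its shut height.

```bash
python3 -m pendant '0 0 0 1 15 45 1;0 0 0 1 15 90 1;0 0 0 1 15 115 1;0 0 0 1 20 130 1;0 0 0 1 25 138 1;0 0 0 1 30 144 1;0 0 0 1 34 148 1;0 0 0 1 38 151 1;0 0 0 1 40 153 1;0 0 0 1 40 153 1'
```

```text
time: 3.7
tool_pos: [0.5039, 0.116, 0.0465]
tool_rot: [3.141, -0.0, 0.517]
ft_force: [-0.8, -0.6, -0.0]
grip_width: -0.0
```

```bash
python3 - <<'E'
from h import *
d=cam('side'); cv2.imwrite('pics/s2.png',cv2.resize(d['image'][120:270,180:380],None,fx=4,fy=4,interpolation=cv2.INTER_CUBIC))
for _ in range(3): print(telemetry.get_obs()['ft_force']); cam('wrist')
E
```

```text
[-0.34119165 -0.09895727  0.24831912]
[-0.32043277 -0.09960971 -0.02473445]
[ 0.15716431 -0.47058313  0.29255616]
```

View pics/s2.png

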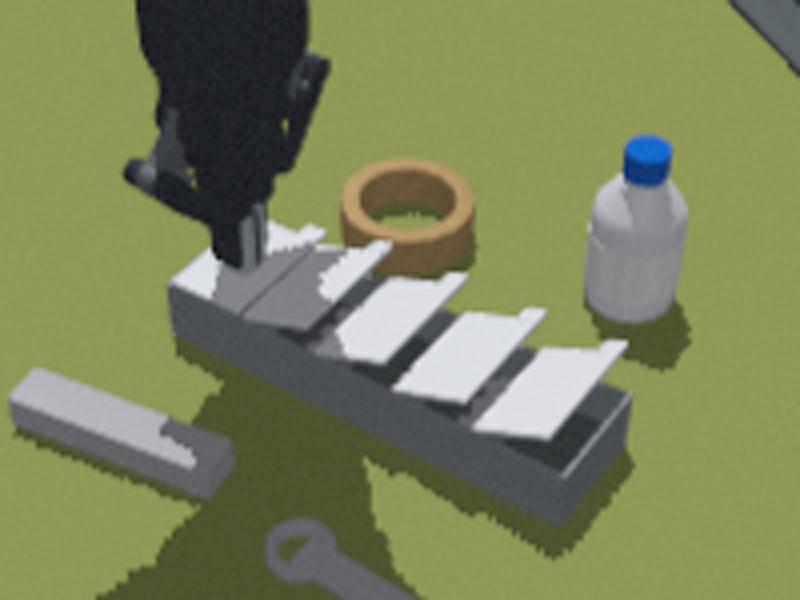

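Flap 1 is all but shut under the fingers, at crop (245,260), with no load. Flaps 2-5 are still raised. Now I feel down in half-millimetre steps.

```bash
for i in 1; do python3 -m pendant '0 0 0 0 0 0.5 1;0 0 0 0 0 1 1;0 0 0 0 0 1 1'; done
```

```text
time: 4.2
tool_pos: [0.5035, 0.1163, 0.0453]
tool_rot: [-3.142, -0.0, 0.517]
ft_force: [-0.6, -0.6, -0.2]
grip_width: 0.0003
```

```bash
python3 -m pendant '0 0 0 0 0 0.5 1;0 0 0 0 0 0.5 1'
```

```text
time: 4.4
tool_pos: [0.5036, 0.1163, 0.045]
tool_rot: [-3.142, -0.0, 0.517]
ft_force: [-1.2, 0.3, 2.4]
grip_width: 0.0003
```

```bash
python3 -m pendant '0 0 0 0 4 0 1;0 0 0 0 7 -0.2 1;0 0 0 0 10 -2 1;0 0 0 0 14 -5 1;0 0 0 0 20 -7 1;0 0 0 0 26 -6 1;0 0 0 0 32 -4 1;0 0 0 0 38 -2 1;0 0 0 0 44 -0.3 1;0 0 0 0 46 0 1;0 0 0 0 46 0 1'
python3 - <<'E'
from h import *
d=cam('side'); cv2.imwrite('pics/s3.png',cv2.resize(d['image'][120:270,180:380],None,fx=4,fy=4,interpolation=cv2.INTER_CUBIC))
print(telemetry.get_obs()['ft_force'])
E
```

```text
time: 5.5
tool_pos: [0.5266, 0.076, 0.045]
tool_rot: [-3.142, -0.0, 0.517]
ft_force: [0.1, 0.5, 2.5]
grip_width: 0.0002
[-0.1331956  -0.18587633  2.9091839 ]
```

View pics/s3.png

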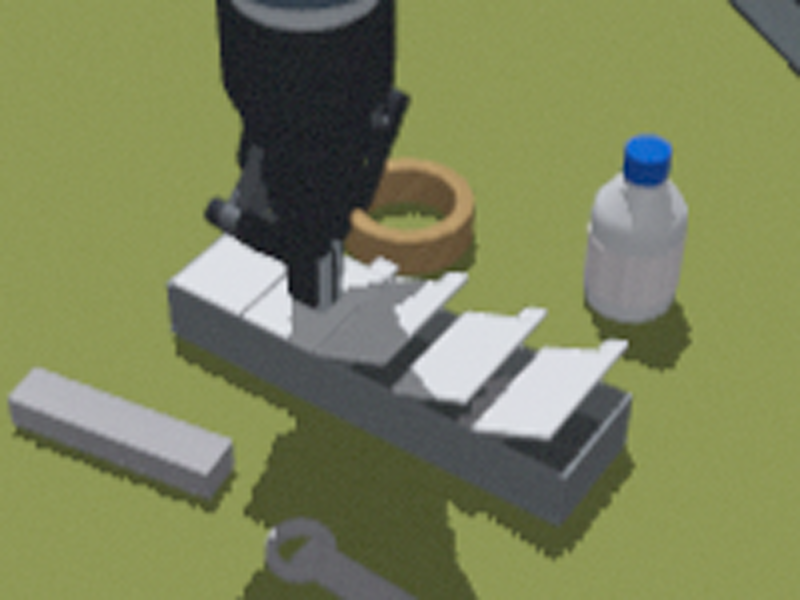

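Flaps 1 and 2 are shut. The case corners, at crop (170,285) and (560,520), have not moved. On to flap 3.

```bash
python3 -m pendant '0 0 0 0 3 0 1;0 0 0 0 5 -0.2 1;0 0 0 0 8 -2 1;0 0 0 0 12 -5 1;0 0 0 0 18 -7 1;0 0 0 0 24 -6 1;0 0 0 0 30 -4 1;0 0 0 0 36 -2 1;0 0 0 0 42 -0.3 1;0 0 0 0 44 0 1;0 0 0 0 44 0 1'
```

```text
time: 6.65
tool_pos: [0.5483, 0.0377, 0.045]
tool_rot: [-3.142, -0.0, 0.517]
ft_force: [-0.7, 1.1, 3.1]
grip_width: 0.0001
```

```bash
python3 -m pendant '0 0 0 0 3 0 1;0 0 0 0 5 -0.2 1;0 0 0 0 8 -2 1;0 0 0 0 12 -5 1;0 0 0 0 18 -7 1;0 0 0 0 24 -6 1;0 0 0 0 30 -4 1;0 0 0 0 36 -2 1;0 0 0 0 42 -0.3 1;0 0 0 0 44 0 1;0 0 0 0 44 0 1'
```

```text
time: 7.75
tool_pos: [0.5701, -0.0005, 0.0451]
tool_rot: [3.142, -0.0, 0.517]
ft_force: [-1.1, 1.5, 3.3]
grip_width: 0.0001
```

```bash
python3 -m pendant '0 0 0 0 3 0 1;0 0 0 0 5 -0.2 1;0 0 0 0 8 -2 1;0 0 0 0 12 -5 1;0 0 0 0 18 -7 1;0 0 0 0 24 -6 1;0 0 0 0 30 -4 1;0 0 0 0 36 -2 1;0 0 0 0 42 -0.3 1;0 0 0 0 44 0 1;0 0 0 0 47 0 1;0 0 0 0 49 0 1'
```

```text
time: 8.95
tool_pos: [0.5942, -0.0429, 0.045]
tool_rot: [-3.142, -0.0, 0.517]
ft_force: [-1.7, 3.0, 2.8]
grip_width: 0.0002
```

```bash
python3 -m pendant '0 0 0 0 0 -3 1;0 0 0 0 0 -20 1;0 0 0 0 0 -60 1;0 0 0 0 0 -105 1;0 0 0 0 0 -150 1;0 0 0 0 40 -150 1;0 0 0 0 80 -150 1;0 0 0 0 120 -150 1;0 0 0 0 150 -150 1;0 0 0 0 150 -150 1;0 0 0 0 150 -150 1'
python3 - <<'E'
from h import *
d=cam('side'); cv2.imwrite('pics/s4.png',cv2.resize(d['image'][120:270,180:380],None,fx=4,fy=4,interpolation=cv2.INTER_CUBIC))
d=cam('top'); cv2.imwrite('pics/t4.png',cv2.resize(d['image'][140:270,190:350],None,fx=5,fy=4.6,interpolation=cv2.INTER_CUBIC))
print(telemetry.get_obs()['ft_force'])
E
```

```text
time: 10.05
tool_pos: [0.6679, -0.1739, 0.1937]
tool_rot: [-3.14, 0.001, 0.516]
ft_force: [0.5, 0.4, 0.0]
grip_width: -0.0005
[-0.19304584  0.44392599 -0.00693723]
```

View pics/s4.png

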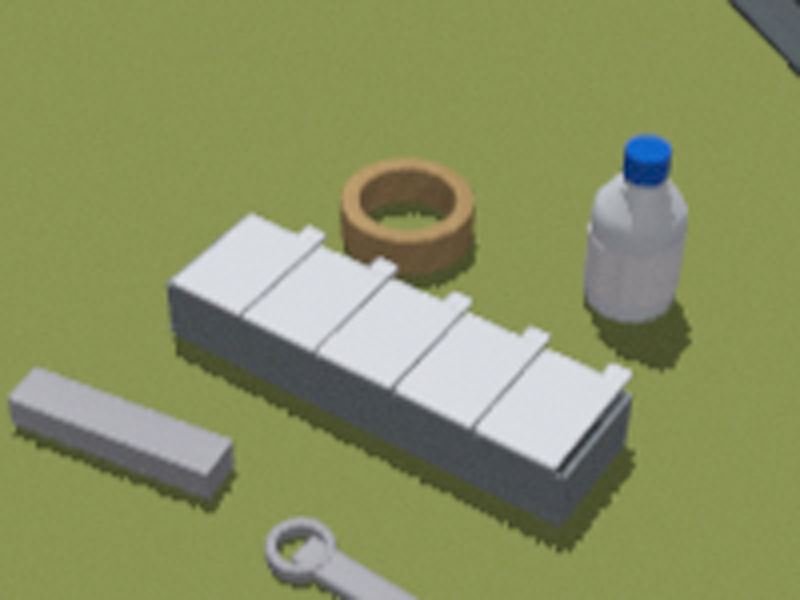

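View pics/t4.png

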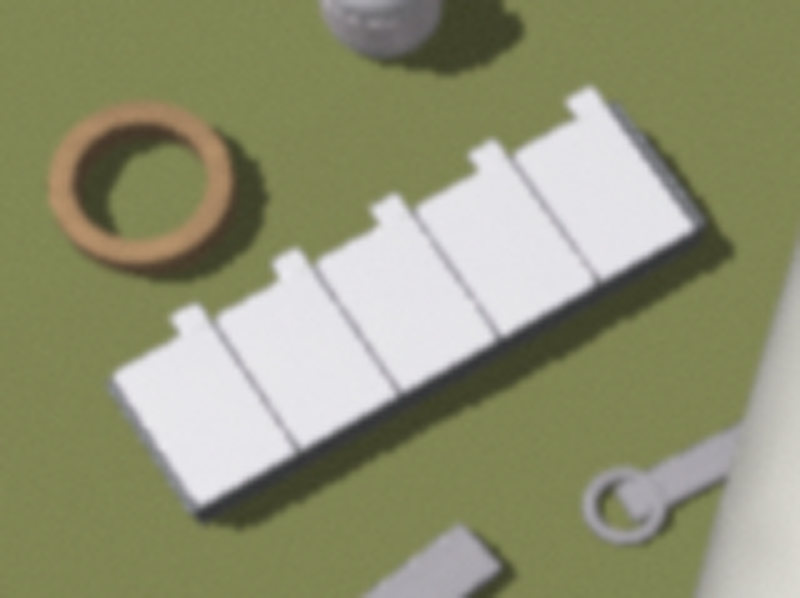

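Both views show all five flaps flat and the case corners where they were. The tab spacing is even, so no flap stands proud. The tape, bar, wrench and bottle have not moved.

```bash
python3 -c "
from h import *
print(telemetry.get_obs()['time']); print(ctrl.job_done())"
```

```text
10.15
the job is handed in; nothing more can be done
None
```

I closed all five flaps of the white-flapped case, one after the other from the hinge-first end, and handed the job in at 10.15 s.

- **How it was run:** I ran the closed fingertips along the tops of the flaps, lifting them about 7 mm at each hinge so the case would not be pushed along. At the end of each move I read 2.4 to 3.3 N vertically. I took no readings during the moves, so any peak in between is unknown.
- **Last checks:** The side and top pictures show all five flaps flat and the case corners where they were to within what I can see. The tape and bar match the earlier pictures. So do the parts of the bottle and wrench in view; the far end of the wrench was outside the side crop and hidden by the arm in the top one. The hand stands about 0.19 m up, clear of everything, with a force reading near zero.
- **Disagreements:** The wrist camera put the case about 3 to 5 mm farther along its x than the top-camera fit. I split the difference, and the flaps closed as expected. At the end of the last flap the sideways force reached about 3.4 N, with no visible shift of the case. I judged the flap angles by eye and did not measure them.

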